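# Lay the relay-lens tube in its cradle

### The job

Take the upright relay-lens tube from the bench and lay it gently on its side in the padded V-cradle, capped silver end out over the open end, then slide it along until its wide black end presses snugly on the orange ring of the stop, wherever that happens to be set. It is precision optics: let it down under control, never let it topple, drop or bang, grip and push it only lightly, and leave the other things on the bench where they stand.

Things in the scene. Friction and masses are not known exactly. Their poses are not given: they have to be found in the camera images.
- relay_tube: Loose relay-lens tube, 0.3 to 0.5 kg, standing upright on its wide end. Black round body 50 mm in diameter, 120 mm long, then a silver neck 42 mm in diameter, 45 mm long: 165 mm in all; centre of mass about 77 mm from the wide end. In a light pinch on the neck (10 N or so) it can pivot between the pads. Origin: centre of the flat wide end; z axis along the tube to the silver end.
- cradle: Fixed padded V-cradle, base plate 195 x 100 mm. Two rubber flanks at 45 degrees form a V 155 mm long (x = -77.5 to +77.5 mm), 52 mm wide at the top; they would meet 28 mm above the bench, top edges at 54 mm. Stood in the V, the tube's wide end rests 53 mm above the bench. Origin: on the bench under the V's middle; z up, x along the V from stop to open end. Sliding the tube takes 2 to 10 N.
- stop_bracket: Fixed plate (14 mm thick, 70 wide, top 91 mm above the bench) at the cradle's stop end; origin on its face, on the lying tube's axis, at cradle x = -87.5 mm; axes as the cradle's. A rod through it (juts up to 52 mm out behind) carries the orange ring, 44 mm across, whose face stands 10 to 32 mm from here along +x, set differently each time. The ring gives 4 mm on a 1 to 2.5 N spring, then none.
- open_end (a point): Point on the lying tube's axis at the open end of the V, 63.4 mm above the bench, 77.5 mm from the cradle's origin. The neck of the tube juts out here, by 10 to 32 mm when home; below it is only the base plate (12 mm high, ends 10 mm beyond this point) and the bench. Axes as the cradle's.
- cleaner: Loose amber lens-cleaner bottle with blue cap, 42 mm in diameter, 105 mm high, standing; origin under its centre. Leave alone.
- blower: Loose red rubber-bulb air blower standing with its nozzle up, 66 mm in diameter, 118 mm high; origin under its centre. Leave alone.
- swab_jar: Loose clear swab jar with white lid, 60 mm in diameter, 75 mm high; origin under its centre. Leave alone.
There are look-alikes about, which are no part of the job. Of the things like the relay_tube, leave any that is green; of the rest the smaller one is meant.

How it is judged (in metres and radians):
On the way:
1. the tube lies on its side in the V, wide end towards the stop plate (angle between relay_tube's own z axis and vertical between 1.49 and 1.65 rad and angle between the z axis of relay_tube and the x axis of cradle, either way round below 0.08 rad and x of relay_tube in the frame of cradle below 0.02 m and z of relay_tube in the frame of cradle below 0.067 m), for 0.2 s.
At the end, for the whole second after the job is handed in: The tube lies at rest in the V of the cradle, its axis along the V within 0.05 rad and its wide end centred within 3 mm, bedded on both flanks, narrow end over the open end, the wide end towards the stop and still pressing on its orange ring (over 0.4 N) (angle between the z axis of relay_tube and the x axis of cradle, either way round below 0.05 rad and contact force between relay_tube and stop_bracket above 0.4 N and x of relay_tube in the frame of cradle below -0.05 m and y of relay_tube in the frame of cradle between -0.003 and 0.003 m and z of relay_tube in the frame of cradle between 0.06 and 0.0665 m and linear speed of relay_tube below 0.01 m/s); the robot touches nothing.
It fails at once if the tube toppled or fell (turned faster than 6 rad/s) (angular speed of relay_tube above 6 rad/s).
It fails at once if the tube was banged or pressed against the cradle or its stop with more than 30 N (contact force between relay_tube and cradle above 30 N).
It fails at once if the fingers squeezed or pushed the tube with more than 50 N in all (contact force between the fingers and relay_tube above 50 N).
It fails at once if a bystander was moved more than 15 mm or knocked over (distance of any of cleaner, blower, swab_jar from where it was at the start of the episode above 0.015 m or angle between any of cleaner, blower, swab_jar's own z axis and vertical above 0.3 rad).
It also fails if it takes over 72 s, if anything falls off the work surface, if the arm or the gripper's body presses on something with over 40 N, if the wrist force passes 120 N, or if a joint passes its speed limit or range.

### The arm

A 6-joint arm with a two-finger parallel gripper is mounted at the origin on the work surface. World frame = base frame: x ahead of the robot, y to its left, z up, the work surface at z = 0. Lengths are in m, angles in degrees, forces in N, time in s.
With the tool pointing down it reaches from about 0.3 to 0.75 m from the base axis. Payload 8.5 kg.
Tool frame: the origin (TCP) lies midway between the tips of the shut fingers; the grasp point (between the pads) lies 19 mm behind it (env.grasp_offset is the distance from the TCP to the grasp point, in m); z points along the fingers, y is the line along which they close (so a half turn about z gives the same grasp; the last joint's range is limited). The gripper opens to 85 mm and grips with 20 to 120 N. Pads are 22 mm wide; open, the fingers measure 114 mm over their backs; the gripper's body (76 mm by 85 mm) begins 54 mm behind the grasp point. The pads swing forward as they close: fully open they stand 13 mm farther back than shut.
Start: joints at [-79.658, 21.807, 74.336, -0, 83.858, -12.336], TCP at [0.212, -0.507, 0.231] pointing down, gripper open.
Joint ranges: [-178.18, 178.18], [-50.72, 133.34], [12.68, 142.11], [-81.47, 261.47], [9.98, 163.14], [-165.26, 165.26]. Speed limits (degrees/s): [136.94, 136.94, 180, 180, 180, 180].

### API

Orientations are given as a 3x3 rotation matrix whose columns are the frame's x, y, z axes.
In Python, from rig import env gives the robot as it stands.
- The arm moves only by the tool servo_tool, never from a script. Its argument "deltas" is text: rows parted by semicolons, each of 7 numbers parted by spaces: the opening, from 0 (shut) to 1 (fully open), then the shift along the tool's x, y, z in mm, then the turn, a rotation vector about the tool's x, y, z in rad. A call has 1 to 8 rows; each row shifts and turns the commanded pose from where the row before left it, along the tool's axes as they then stand; what a row does not reach is not made up. A row lasts 1/12 s, in which the tool goes at most 41.7 mm and 7.16 degrees, less where a joint would pass 70% of its speed; a pose out of reach is approached as far as the arm can. A call is refused whole if a number of a shift passes 41.7 or a number of a turn 0.125, either way. A call with a gripper value outside its range is refused whole. The fingers move at their own pace and stop on an object; "newtons" is the grip in N (left out, the last holds). Time passes only in rows, so rows that do not move let the fingers close. It gives the time, the measured TCP pose, the force, the opening and the grip force at its end, in the units of the state.
- env.observe(): the state, without advancing time (a new reading comes with each control period).
- env.get_image(name): name is "side" or "top" or "wrist"; returns a dict with "img" (420x560x3 uint8, red, green, blue), "depth" (420x560 float32, m along the optical axis (not along the pixel's ray), 0 where there is no reading), "camera_matrix" (3x3 intrinsics, pixels), "world_to_cam" (4x4, takes a point from world to camera coordinates). Camera axes: x right, y down, z forward; pixel columns grow to the right and rows downward; lengths in m; the calibration is good to about 2 mm. A picture is of the moment at which its call begins.
- env.close_job(): hands the job in; it is judged then, once.
Trained networks look in a picture, given as the dict that the camera call returned (one of the last four; its "shot" number tells which), for a name from the list of things; names that differ only in an ending like _2 or _b are one class to them, and where a whole thing is asked for, a point or a joint stands for the part that bears it (a point fixed in the world has none). Each returns a list of dicts, best first, with "conf" (0 to 1); they miss things now and then, are a little off and sometimes report something else, mostly with a low value. They report only what shows in the picture. A call takes as long as a camera call. They do not tell look-alikes from the thing itself.
- env.spot_in(name, picture): "bbox" ([centre column, centre row, width, height] in pixels, round what is visible of it).
- env.spot_point(name, picture): "uv" ([column, row] in pixels: a listed point, or the origin of a listed thing).
The state is a dict: "time_s": time; "q": joint angles; "qvel": joint speeds; "joint_efforts": joint torques, N m; "position": TCP position; "tool_rot": TCP orientation; "ft_force": force on the tool from outside, world axes, zero at the start; "wrist_torque": the same for the moment, N m; "grip_width": finger opening in m; "gripper_force": force on a finger pad.
Only numpy, scipy, OpenCV 4.12 (cv2) and the standard library are available. Lean on these libraries where they do the work, as an engineer would, in place of code of your own. Each camera call takes 0.05 s, during which the arm holds its last target. There are 200 camera calls.

## Working session

There is one attempt and no reset: what is moved stays moved. The work goes in short steps, Python scripts to look and compute and a tool call to move; the robot and the scene stay as the last step left them, time stands still between calls to the robot, and variables do not carry over. Pictures are saved under pics/ and viewed, at most 10 in all, crops included, and the job is handed in when it is done.

Besides the shell and the picture viewer there is one more tool, called after "Emit:" in YAML: its name, and indented under it one key for each argument. servo_tool: Moves the arm, as the interface text tells. Its arguments: {"type":"object","properties":{"deltas":{"type":"string"},"newtons":{"type":"number"}},"required":["deltas"]}

```bash
ls; mkdir -p pics; cat > h.py <<'E'
import numpy as np, cv2
from rig import env
def world(p,uv,d=None):
    K=p["camera_matrix"];T=np.linalg.inv(p["world_to_cam"])
    u,v=uv
    if d is None: d=p["depth"][int(round(v)),int(round(u))]
    c=np.array([(u-K[0,2])/K[0,0]*d,(v-K[1,2])/K[1,1]*d,d,1])
    return (T@c)[:3]
def cloud(p):
    K=p["camera_matrix"];T=np.linalg.inv(p["world_to_cam"]);d=p["depth"]
    v,u=np.mgrid[:d.shape[0],:d.shape[1]]
    c=np.stack([(u-K[0,2])/K[0,0]*d,(v-K[1,2])/K[1,1]*d,d,np.ones_like(d)],-1)
    return (c@T.T)[...,:3]
def proj(p,X):
    c=p["world_to_cam"]@np.append(X,1); k=p["camera_matrix"]@c[:3]; return k[:2]/k[2]
E
python3 - <<'E'
from h import *
np.set_printoptions(precision=3,suppress=True)
ims=[]
for n in ["top","side"]:
    p=env.get_image(n); ims.append(p["img"])
    print(n,"cam",np.linalg.inv(p["world_to_cam"])[:3,3])
    for o in ["relay_tube","cradle","stop_bracket","cleaner","blower","swab_jar"]:
        for r in env.spot_in(o,p)[:4]:
            print(o,np.round(r["bbox"]),round(r["conf"],2),world(p,r["bbox"][:2]))
    for o in ["open_end","stop_bracket","cradle","relay_tube"]:
        for r in env.spot_point(o,p)[:3]: print("pt",o,np.round(r["uv"],1),round(r["conf"],2),world(p,r["uv"]))
for n,i in zip(["top","side"],ims): cv2.imwrite(f"pics/{n}0.png",i[...,::-1])
E
```

```text
pics
top cam [ 0.312 -0.026  1.389]
relay_tube [352. 293.  26.  24.] 0.84 [ 0.375 -0.181  0.167]
relay_tube [398. 214.  42.  46.] 0.76 [ 0.552 -0.281  0.236]
relay_tube [365. 252.  28.  24.] 0.55 [ 0.473 -0.214  0.165]
relay_tube [127. 264.  28.  18.] 0.25 [0.449 0.386 0.071]
stop_bracket [240. 280.  30.  30.] 0.77 [0.408 0.09  0.087]
cleaner [125. 266.  22.  19.] 0.84 [0.445 0.389 0.07 ]
cleaner [366. 252.  22.  27.] 0.67 [ 0.473 -0.216  0.162]
blower [439. 248.  24.  25.] 0.8 [ 0.498 -0.422  0.069]
swab_jar [286. 137.  23.  26.] 0.69 [ 0.797 -0.023  0.074]
swab_jar [365. 251.  26.  26.] 0.2 [ 0.475 -0.215  0.165]
pt open_end [221.1 215. ] 0.56 [ 0.594  0.157 -0.001]
pt open_end [230.2 245.9] 0.15 [0.506 0.127 0.012]
pt stop_bracket [235.9 278.8] 0.64 [0.409 0.099 0.119]
pt stop_bracket [230.4 245.8] 0.61 [0.506 0.127 0.012]
pt cradle [229.  244.3] 0.86 [0.511 0.131 0.007]
pt relay_tube [360.8 255.5] 0.75 [ 0.468 -0.209  0.129]
pt relay_tube [347.2 292.6] 0.65 [ 0.376 -0.17   0.163]
pt relay_tube [391.3 224.3] 0.62 [ 0.543 -0.283  0.151]
side cam [0.199 0.605 0.925]
relay_tube [320.
[... 241 characters left out ...]
.  25.] 0.47 [0.44  0.411 0.077]
stop_bracket [309. 271.  28.  34.] 0.9 [0.395 0.122 0.091]
cleaner [230. 368.  20.  29.] 0.61 [0.437 0.412 0.076]
blower [351. 148.  21.  29.] 0.54 [ 0.496 -0.406  0.055]
swab_jar [213. 192.  17.  28.] 0.94 [ 0.79  -0.007  0.053]
swab_jar [336. 176.  22.  44.] 0.36 [ 0.469 -0.2    0.109]
swab_jar [312. 271.  29.  39.] 0.34 [0.394 0.106 0.069]
pt open_end [245.7 256.2] 0.84 [0.579 0.136 0.04 ]
pt stop_bracket [304.  264.4] 0.69 [0.421 0.099 0.069]
pt cradle [273.3 272.5] 0.91 [0.485 0.147 0.047]
pt relay_tube [332.  196.8] 0.82 [ 0.471 -0.2    0.018]
pt relay_tube [357.8 213.4] 0.75 [ 0.372 -0.163  0.032]
pt relay_tube [316.2 175. ] 0.55 [ 0.559 -0.264  0.018]
```

```bash
python3 - <<'E'
import cv2,numpy as np
a=cv2.imread("pics/top0.png");b=cv2.imread("pics/side0.png")
A=cv2.resize(a[170:330,190:460],None,fx=2.9,fy=2.9)[:, :783];B=cv2.resize(b[90:340,190:400],None,fx=2,fy=2,interpolation=cv2.INTER_CUBIC)
cv2.imwrite("pics/c1.png",A);cv2.imwrite("pics/c2.png",B)
E
```

```text
(no output)
```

View pics/c1.png

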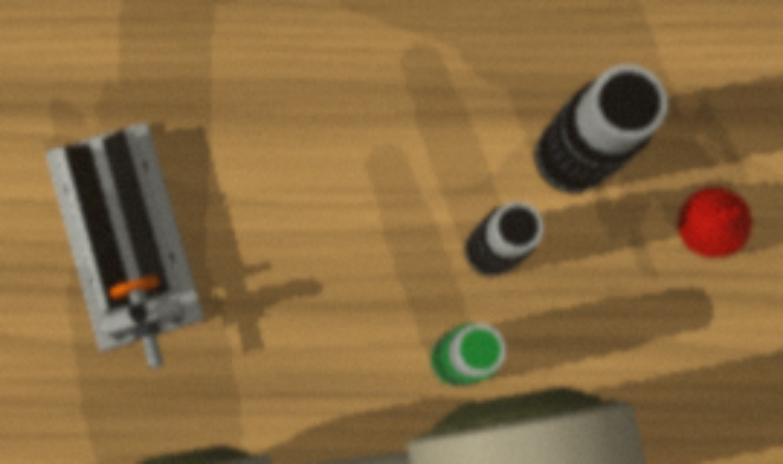

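View pics/c2.png

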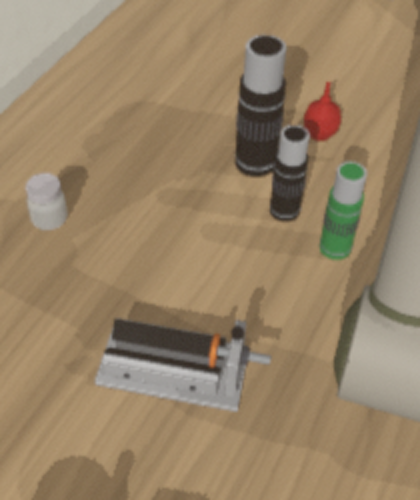

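Top crop: three tubes, at full-picture pixels green (352,293), small black/silver (365,252) and large black/silver (398,214). The green one is out; of the two black ones the smaller, at (365,252) (crop 518,230), is meant, and the crop confirms it. The cradle lies left of centre, with the orange ring and stop towards the robot.

```bash
cat > m.py <<'E'
from h import *
from scipy.optimize import least_squares
np.set_printoptions(precision=4,suppress=True)
s=env.observe(); print(s["q"],s["position"],s["tool_rot"],s["grip_width"],s["ft_force"])
for n in ["top","side"]:
    p=env.get_image(n); C=cloud(p); im=p["img"].astype(int)
    X=C.reshape(-1,3); col=im.reshape(-1,3); ok=p["depth"].ravel()>0
    near=ok&(np.hypot(X[:,0]-.472,X[:,1]+.21)<.05)
    for lo,hi,r in [(.155,.18,.021),(.125,.155,.021),(.02,.115,.025)]:
        q=X[near&(X[:,2]>lo)&(X[:,2]<hi)]
        if len(q)<8: continue
        f=least_squares(lambda c:np.hypot(q[:,0]-c[0],q[:,1]-c[1])-r,q[:,:2].mean(0),loss="soft_l1",f_scale=.002)
        print(n,"tube",lo,len(q),"mean",q.mean(0),"circ",f.x,"zmax",np.percentile(q[:,2],95))
    cr=ok&(np.abs(X[:,0]-.49)<.16)&(np.abs(X[:,1]-.12)<.12)
    for lo,hi in [(.007,.02),(.025,.06),(.065,.1)]:
        q=X[cr&(X[:,2]>lo)&(X[:,2]<hi)]
        if len(q)<8: continue
        c,wh,a=cv2.minAreaRect((q[:,:2]*1000).astype(np.float32)); print(n,"cradle",lo,len(q),c,wh,a)
    o=cr&(col[:,0]>170)&(col[:,1]<130)&(col[:,2]<70); q=X[o]; print(n,"ring",len(q),q.mean(0),q.min(0),q.max(0))
E
python3 m.py
```

```text
[-79.6582  21.8071  74.3369   0.0007  83.8558 -12.3359] [ 0.212  -0.5075  0.2313] [[ 0.9227  0.3855  0.    ]
 [ 0.3855 -0.9227 -0.    ]
 [ 0.      0.     -1.    ]] 0.08555926302726727 [ 0.6693 -0.4713 -0.376 ]
top tube 0.155 240 mean [ 0.4829 -0.2213  0.1649] circ [ 0.4853 -0.2224] zmax 0.1692335543555673
top tube 0.125 37 mean [ 0.4728 -0.2096  0.1407] circ [ 0.4841 -0.2223] zmax 0.15310415224022883
top tube 0.02 128 mean [ 0.4713 -0.2075  0.0729] circ [ 0.4838 -0.2221] zmax 0.11253116755827976
top cradle 0.007 951 (487.39190673828125, 120.43093872070312) (238.81585693359375, 313.72637939453125) 89.91431427001953
top cradle 0.025 1360 (474.98809814453125, 115.41285705566406) (217.83583068847656, 77.93681335449219) 17.642953872680664
top cradle 0.065 297 (415.98834228515625, 95.19478607177734) (71.0174789428711, 63.69905090332031) 56.460872650146484
top ring 16 [0.4365 0.115  0.0806] [0.4322 0.1052 0.0665] [0.4393 0.1216 0.0894]
side tube 0.155 139 mean [ 0.4788 -0.2176  0.1634] circ [ 0.4803 -0.2227] zmax 0.16656157835659632
side tube 0.125 103 mean [ 0.4745 -0.2072  0.1395] circ [ 0.4805 -0.2228] zmax 0.1522689245416024
side tube 0.02 351 mean [ 0.4736 -0.2039  0.069 ] circ [ 0.4801 -0.2223] zmax 0.11007196951721154
side cradle 0.007 805 (490.6592102050781, 123.643310546875) (195.0352325439453, 100.49768829345703) 18.31866455078125
side cradle 0.025 1333 (471.19830322265625, 118.04545593261719) (215.64451599121094, 77.84315490722656) 18.20757293701172
side cradle 0.065 269 (408.3310546875, 100.86418914794922) (62.194210052490234, 70.81278991699219) 71.69212341308594
side ring 16 [0.4341 0.1178 0.0734] [0.429  0.0977 0.04  ] [0.4467 0.1266 0.0856]
```

```bash
cat >> h.py <<'E'
from scipy.linalg import logm,expm
from scipy.spatial.transform import Rotation as Ro
def tool(psi,tilt):  # heading az of tool x when down, tilt>0 leans z forward along heading
    a=np.radians(psi);x=np.array([np.cos(a),np.sin(a),0]);d=np.array([0,0,-1.])
    R=np.stack([x,np.cross(d,x),d],1)
    return R@Ro.from_euler("y",tilt,degrees=True).as_matrix()
def M(R,p): T=np.eye(4);T[:3,:3]=R;T[:3,3]=p;return T
def now(): s=env.observe(); return M(np.array(s["tool_rot"]),s["position"])
def row(A,B,n):
    D=expm(np.real(logm(np.linalg.inv(A)@B))/n)
    return " ".join(f"{v:.1f}" for v in D[:3,3]*1000)+" "+" ".join(f"{v:.4f}" for v in Ro.from_matrix(D[:3,:3]).as_rotvec())
def show(wps):
    A=now()
    for (psi,tilt,p,n) in wps:
        B=M(tool(psi,tilt),p); print(n,"x",row(A,B,n)); A=B
E
python3 - <<'E'
from h import *
p=env.get_image("wrist"); W=np.linalg.inv(p["world_to_cam"]); print((np.linalg.inv(now())@W)[:3].round(3))
show([(22.7,0,[.212,-.5075,.33],4),(0,15,[.40,-.24,.33],16),(0,30,[.433,-.222,.228],8),(0,30,[.493,-.222,.124],12)])
E
```

```text
[[ 0.001 -0.959 -0.283  0.07 ]
 [ 1.     0.001  0.    -0.   ]
 [-0.    -0.283  0.959 -0.142]]
4 x -0.0 0.0 -24.7 -0.0000 0.0000 -0.0001
16 x 15.0 -14.0 1.7 -0.0032 0.0161 0.0246
8 x -0.9 -2.2 13.4 0.0000 0.0327 0.0000
12 x -0.0 0.0 10.0 0.0000 0.0000 0.0000
```

Emit:
servo_tool:
  deltas: "1 0 0 -25 0 0 0;1 0 0 -25 0 0 0;1 0 0 -25 0 0 0;1 0 0 -24 0 0 0;1 15 -14 1.7 -0.0032 0.0161 0.0246;1 15 -14 1.7 -0.0032 0.0161 0.0246;1 15 -14 1.7 -0.0032 0.0161 0.0246;1 15 -14 1.7 -0.0032 0.0161 0.0246"
  newtons: 20

```text
time_s: 1.92
position: [0.2489, -0.4331, 0.3247]
tool_rot: [[0.954, 0.291, 0.066], [0.291, -0.957, 0.01], [0.066, 0.01, -0.998]]
ft_force: [-0.8, 0.6, -0.4]
grip_width: 0.0852
gripper_force: 0.0
```

Emit:
servo_tool:
  deltas: "1 15 -14 1.7 -0.0032 0.0161 0.0246;1 15 -14 1.7 -0.0032 0.0161 0.0246;1 15 -14 1.7 -0.0032 0.0161 0.0246;1 15 -14 1.7 -0.0032 0.0161 0.0246;1 15 -14 1.7 -0.0032 0.0161 0.0246;1 15 -14 1.7 -0.0032 0.0161 0.0246;1 15 -14 1.7 -0.0032 0.0161 0.0246;1 15 -14 1.7 -0.0032 0.0161 0.0246"

```text
time_s: 2.58
position: [0.3436, -0.2985, 0.3247]
tool_rot: [[0.976, 0.097, 0.196], [0.097, -0.995, 0.01], [0.196, 0.009, -0.981]]
ft_force: [0.7, -0.6, -0.1]
grip_width: 0.0855
gripper_force: 0.0
```

Emit:
servo_tool:
  deltas: "1 15 -14 1.7 -0.0032 0.0161 0.0246;1 15 -14 1.7 -0.0032 0.0161 0.0246;1 15 -14 1.7 -0.0032 0.0161 0.0246;1 15 -14 1.7 -0.0032 0.0161 0.0246;1 0 0 0 0 0 0"

```text
time_s: 3.0
position: [0.4008, -0.2377, 0.3313]
tool_rot: [[0.966, 0.002, 0.26], [0.001, -1.0, 0.001], [0.26, -0.0, -0.966]]
ft_force: [-0.5, 0.0, 0.1]
grip_width: 0.0856
gripper_force: 0.0
```

Look from here with the wrist camera to refine the tube's position.

```bash
python3 - <<'E'
from h import *
from scipy.optimize import least_squares
np.set_printoptions(precision=4,suppress=True)
p=env.get_image("wrist"); cv2.imwrite("pics/w1.png",p["img"][...,::-1])
X=cloud(p).reshape(-1,3); ok=p["depth"].ravel()>0
near=ok&(np.hypot(X[:,0]-.482,X[:,1]+.222)<.045)
for lo,hi,r in [(.16,.18,.021),(.125,.155,.021),(.02,.115,.025)]:
    q=X[near&(X[:,2]>lo)&(X[:,2]<hi)]
    if len(q)<8: continue
    c,wh,a=cv2.minAreaRect((q[:,:2]*1000).astype(np.float32))
    f=least_squares(lambda c:np.hypot(q[:,0]-c[0],q[:,1]-c[1])-r,q[:,:2].mean(0),loss="soft_l1",f_scale=.002)
    print(lo,len(q),q.mean(0),"circ",f.x,"rect",c,wh,np.percentile(q[:,2],[50,95]))
print([ (np.round(r["bbox"]),round(r["conf"],2)) for r in env.spot_in("relay_tube",p)])
print(env.observe()["q"])
E
```

```text
0.16 1727 [ 0.4803 -0.222   0.1647] circ [ 0.483 -0.216] rect (480.44366455078125, -221.85592651367188) (41.03910827636719, 40.88627624511719) [0.1648 0.166 ]
0.125 92 [ 0.4631 -0.2278  0.1403] circ [ 0.4809 -0.2218] rect (464.7494812011719, -226.9966583251953) (7.942994594573975, 32.86301040649414) [0.1398 0.1535]
0.02 177 [ 0.4604 -0.2289  0.0796] circ [ 0.4806 -0.2218] rect (464.4943542480469, -227.69651794433594) (17.486711502075195, 47.65743637084961) [0.082  0.1116]
[(array([355.,  63., 115., 126.]), 0.92), (array([226., 252.,  60.,  63.]), 0.59), (array([257., 151.,  54.,  60.]), 0.57)]
[-52.3617   4.0569  83.2221  11.86    83.6253  37.1497]
```

View pics/w1.png

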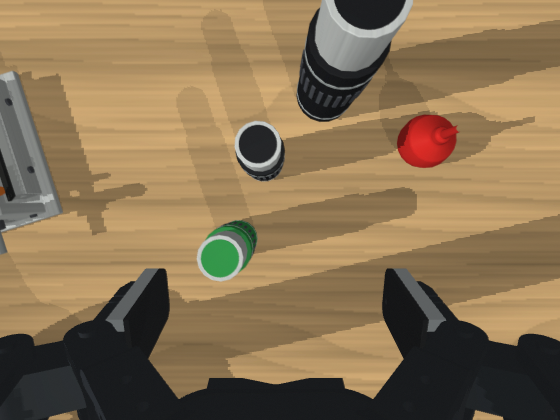

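Wrist view: the meant tube is at (260,147), the green one at (221,257), the large one at (355,60). The tube centre is (0.4805, -0.222), top 0.165 as it should be.

```bash
python3 - <<'E'
from h import *
show([(0,30,[.4315,-.222,.228],8),(0,30,[.4915,-.222,.124],12)])
E
```

```text
8 x -1.0 -2.2 13.5 -0.0001 0.0329 0.0002
12 x -0.0 0.0 10.0 0.0000 0.0000 0.0000
```

Emit:
servo_tool:
  deltas: "1 -1 -2.2 13.5 0 0.033 0;1 -1 -2.2 13.5 0 0.033 0;1 -1 -2.2 13.5 0 0.033 0;1 -1 -2.2 13.5 0 0.033 0;1 -1 -2.2 13.5 0 0.033 0;1 -1 -2.2 13.5 0 0.033 0;1 -1 -2.2 13.5 0 0.033 0;1 -1 -2.2 13.5 0 0.033 0"

```text
time_s: 3.77
position: [0.4313, -0.2231, 0.227]
tool_rot: [[0.865, -0.001, 0.502], [-0.001, -1.0, -0.001], [0.502, 0.0, -0.865]]
ft_force: [0.5, -0.8, -0.0]
grip_width: 0.0853
gripper_force: 0.0
```

Emit:
servo_tool:
  deltas: "1 0 0 10 0 0 0;1 0 0 10 0 0 0;1 0 0 10 0 0 0;1 0 0 10 0 0 0;1 0 0 10 0 0 0;1 0 0 10 0 0 0;1 0 0 10 0 0 0"

```text
time_s: 4.35
position: [0.4667, -0.2232, 0.1665]
tool_rot: [[0.866, -0.001, 0.501], [-0.001, -1.0, -0.0], [0.501, 0.0, -0.866]]
ft_force: [0.4, 0.6, 0.5]
grip_width: 0.0853
gripper_force: 0.0
```

Emit:
servo_tool:
  deltas: "1 0 0 10 0 0 0;1 0 0 10 0 0 0;1 0 0 10 0 0 0;1 0 0 10 0 0 0;1 0 0 10 0 0 0;1 0 0 0 0 0 0;1 0 0 0 0 0 0"

```text
time_s: 4.93
position: [0.492, -0.2219, 0.1233]
tool_rot: [[0.866, 0.001, 0.501], [-0.0, -1.0, 0.001], [0.501, -0.001, -0.866]]
ft_force: [0.5, -0.7, 0.3]
grip_width: 0.0855
gripper_force: 0.0
```

```bash
python3 - <<'E'
from h import *
p=env.get_image("side"); cv2.imwrite("pics/s2.png",cv2.resize(p["img"][60:340,200:420,::-1],None,fx=2,fy=2))
print(env.observe()["q"]); show([(0,30,[.4915,-.222,.124],2)])
E
```

```text
[-47.50623939  20.03062631 105.60701846  36.14448811  38.83756112
  16.98533657]
2 x -0.1 -0.0 -0.2 -0.0003 -0.0006 -0.0000
```

View pics/s2.png

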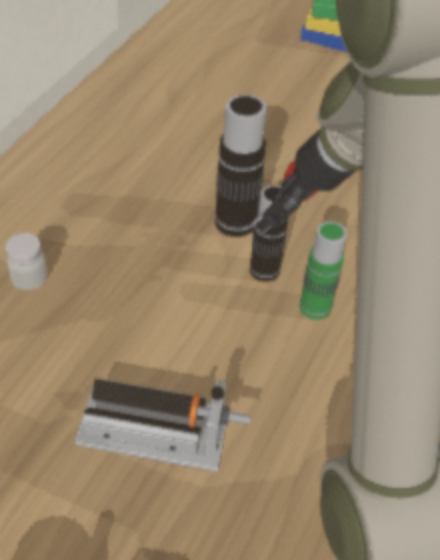

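The fingers straddle the neck at crop (272,205); the green tube stands clear. Closing.

Emit:
servo_tool:
  deltas: "0.6 0 0 0 0 0 0;0.55 0 0 0 0 0 0;0.5 0 0 0 0 0 0;0.45 0 0 0 0 0 0;0.4 0 0 0 0 0 0;0.4 0 0 0 0 0 0"
  newtons: 20

```text
time_s: 5.48
position: [0.492, -0.2222, 0.1242]
tool_rot: [[0.865, 0.0, 0.502], [-0.0, -1.0, 0.0], [0.502, -0.0, -0.865]]
ft_force: [-1.8, 0.5, 4.4]
grip_width: 0.0415
gripper_force: 23.3
```

Emit:
servo_tool:
  deltas: "0.35 0 0 0 0 0 0;0.3 0 0 0 0 0 0;0.3 0 0 0 0 0 0;0.3 0 0 0 0 0 0"

```text
time_s: 5.82
position: [0.4921, -0.2222, 0.1242]
tool_rot: [[0.865, -0.0, 0.502], [-0.0, -1.0, 0.0], [0.502, -0.0, -0.865]]
ft_force: [-0.8, 1.1, 5.5]
grip_width: 0.0413
gripper_force: 23.3
```

```bash
cat >> h.py <<'E'
O=np.array([.5015,.126,0]);CA=18.2
cx=np.array([np.cos(np.radians(CA)),np.sin(np.radians(CA)),0])
def cr(x,z): return O+cx*x+np.array([0,0,z])
def wp(psi,tilt,C,n,off=.022): return (psi,tilt,np.array(C)+off*tool(psi,tilt)[:,2],n)
E
python3 - <<'E'
from h import *
show([(0,30,[.492,-.2222,.224],8),wp(9,0,[.53,-.05,.26],16),wp(CA,-30,cr(.105,.2),16)])
E
```

```text
8 x 6.2 -0.0 -10.8 -0.0000 -0.0003 -0.0000
16 x 3.3 -10.6 -0.0 0.0026 -0.0327 -0.0096
16 x 7.4 -11.7 1.8 -0.0026 -0.0327 -0.0098
```

Emit:
servo_tool:
  deltas: "0.3 1 0 -2 0 0 0;0.3 3 0 -5 0 0 0;0.3 6.2 0 -10.8 0 0 0;0.3 6.2 0 -10.8 0 0 0;0.3 6.2 0 -10.8 0 0 0;0.3 6.2 0 -10.8 0 0 0;0.3 6.2 0 -10.8 0 0 0;0.3 6.2 0 -10.8 0 0 0"

```text
time_s: 6.48
position: [0.4911, -0.2219, 0.2068]
tool_rot: [[0.866, -0.0, 0.5], [-0.001, -1.0, 0.001], [0.5, -0.001, -0.866]]
ft_force: [-0.8, 0.3, -4.0]
grip_width: 0.0415
gripper_force: 22.6
```

Emit:
servo_tool:
  deltas: "0.3 6.2 0 -10.8 0 0 0;0.3 5 0 -8.6 0 0 0;0.3 3 0 -5 0 0 0"

```text
time_s: 6.73
position: [0.4914, -0.2222, 0.2357]
tool_rot: [[0.865, -0.0, 0.501], [-0.0, -1.0, -0.0], [0.501, 0.0, -0.865]]
ft_force: [0.0, -0.1, -4.4]
grip_width: 0.0413
gripper_force: 22.7
```

```bash
cat > ax.py <<'E'
from h import *
np.set_printoptions(precision=4,suppress=True)
# points of the tube near the gripper, not of gripper: estimate axis from grasp point to body
def seen(n,R=.17):
    p=env.get_image(n); X=cloud(p).reshape(-1,3); col=p["img"].reshape(-1,3)
    T=now(); C=T[:3,3]-.022*T[:3,2]
    y=T[:3,1]; d=X-C
    k=(p["depth"].ravel()>0)&(abs(d@y)<.03)&(np.linalg.norm(d,axis=1)<R)&(X[:,2]>.02)
    return X[k],col[k],C,T
E
python3 - <<'E'
from ax import *
print(env.observe()["q"])
p=env.get_image("side"); cv2.imwrite("pics/s3.png",cv2.resize(p["img"][40:300,220:420,::-1],None,fx=2,fy=2))
show([wp(9,0,[.53,-.05,.26],16),wp(CA,-30,cr(.105,.2),16)])
E
```

```text
[-47.549   10.9243  95.6729  26.7589  55.1578  30.5182]
16 x 3.1 -10.6 0.7 0.0026 -0.0328 -0.0096
16 x 7.4 -11.7 1.8 -0.0026 -0.0327 -0.0098
```

View pics/s3.png

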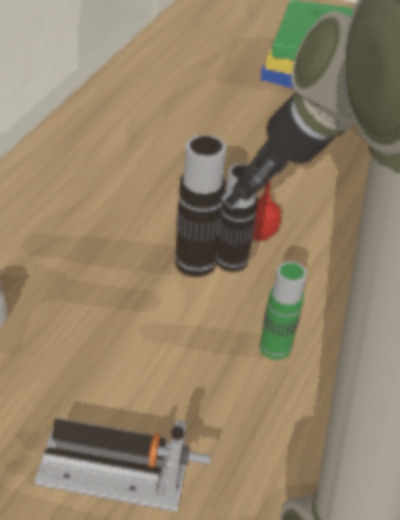

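Lifted upright (crop 238,220), weight about 4.4 N. Carrying over.

Emit:
servo_tool:
  deltas: "0.3 1.5 -5 0.3 0 -0.012 -0.005;0.3 3.1 -10.6 0.7 0.0026 -0.025 -0.0096;0.3 3.1 -10.6 0.7 0.0026 -0.0328 -0.0096;0.3 3.1 -10.6 0.7 0.0026 -0.0328 -0.0096;0.3 3.1 -10.6 0.7 0.0026 -0.0328 -0.0096;0.3 3.1 -10.6 0.7 0.0026 -0.0328 -0.0096;0.3 3.1 -10.6 0.7 0.0026 -0.0328 -0.0096;0.3 3.1 -10.6 0.7 0.0026 -0.0328 -0.0096"

```text
time_s: 7.45
position: [0.5122, -0.1413, 0.2382]
tool_rot: [[0.956, 0.074, 0.283], [0.074, -0.997, 0.01], [0.283, 0.011, -0.959]]
ft_force: [0.8, -0.4, -4.3]
grip_width: 0.0413
gripper_force: 22.7
```

Emit:
servo_tool:
  deltas: "0.3 3.1 -10.6 0.7 0.0026 -0.0328 -0.0096;0.3 3.1 -10.6 0.7 0.0026 -0.0328 -0.0096;0.3 3.1 -10.6 0.7 0.0026 -0.0328 -0.0096;0.3 3.1 -10.6 0.7 0.0026 -0.0328 -0.0096;0.3 3.1 -10.6 0.7 0.0026 -0.0328 -0.0096;0.3 3.1 -10.6 0.7 0.0026 -0.0328 -0.0096;0.3 3.1 -10.6 0.7 0.0026 -0.0328 -0.0096;0.3 3.1 -10.6 0.7 0.0026 -0.0328 -0.0096"

```text
time_s: 8.12
position: [0.5283, -0.0543, 0.2362]
tool_rot: [[0.988, 0.152, 0.024], [0.152, -0.988, 0.001], [0.024, 0.003, -1.0]]
ft_force: [0.0, -0.1, -3.9]
grip_width: 0.0415
gripper_force: 22.7
```

Emit:
servo_tool:
  deltas: "0.3 1.5 -5 0.4 0 -0.016 -0.005;0.3 0 0 0 0 0 0;0.3 0 0 0 0 0 0"

```text
time_s: 8.37
position: [0.5291, -0.05, 0.2362]
tool_rot: [[0.988, 0.157, 0.012], [0.157, -0.988, -0.002], [0.011, 0.003, -1.0]]
ft_force: [-0.3, -0.6, -4.7]
grip_width: 0.0416
gripper_force: 22.7
```

```bash
python3 - <<'E'
from ax import *
print(env.observe()["q"])
p=env.get_image("side"); cv2.imwrite("pics/s4.png",cv2.resize(p["img"][40:300,180:420,::-1],None,fx=2,fy=2))
show([wp(CA,-30,cr(.105,.2),16)])
E
```

```text
[-18.2281  19.438   77.2107   0.119   82.6965  62.7339]
16 x 7.4 -11.7 1.7 -0.0024 -0.0333 -0.0099
```

View pics/s4.png

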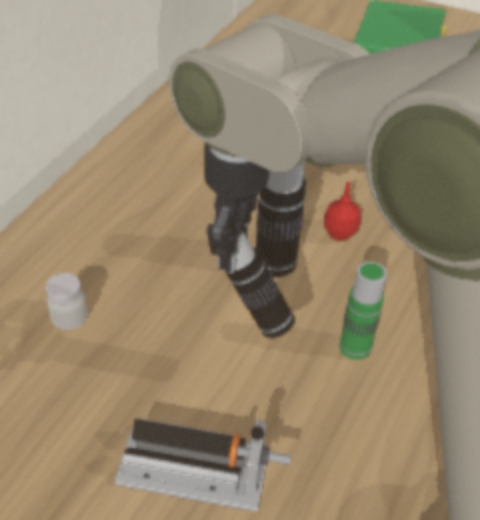

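The tube leans about 30° from vertical with its wide end towards the robot (crop 275,325), so there is no slip yet. On over the cradle.

Emit:
servo_tool:
  deltas: "0.3 3.5 -6 0.8 -0.001 -0.015 -0.005;0.3 7.4 -11.7 1.7 -0.0024 -0.033 -0.01;0.3 7.4 -11.7 1.7 -0.0024 -0.033 -0.01;0.3 7.4 -11.7 1.7 -0.0024 -0.033 -0.01;0.3 7.4 -11.7 1.7 -0.0024 -0.033 -0.01;0.3 7.4 -11.7 1.7 -0.0024 -0.033 -0.01;0.3 7.4 -11.7 1.7 -0.0024 -0.033 -0.01;0.3 7.4 -11.7 1.7 -0.0024 -0.033 -0.01"

```text
time_s: 9.08
position: [0.5657, 0.0466, 0.218]
tool_rot: [[0.947, 0.231, -0.225], [0.222, -0.973, -0.067], [-0.234, 0.013, -0.972]]
ft_force: [0.2, -0.2, -4.2]
grip_width: 0.0413
gripper_force: 22.7
```

Emit:
servo_tool:
  deltas: "0.3 7.4 -11.7 1.7 -0.0024 -0.033 -0.01;0.3 7.4 -11.7 1.7 -0.0024 -0.033 -0.01;0.3 7.4 -11.7 1.7 -0.0024 -0.033 -0.01;0.3 7.4 -11.7 1.7 -0.0024 -0.033 -0.01;0.3 7.4 -11.7 1.7 -0.0024 -0.033 -0.01;0.3 7.4 -11.7 1.7 -0.0024 -0.033 -0.01;0.3 7.4 -11.7 1.7 -0.0024 -0.033 -0.01;0.3 7.4 -11.7 1.7 -0.0024 -0.033 -0.01"

```text
time_s: 9.75
position: [0.59, 0.15, 0.1838]
tool_rot: [[0.835, 0.309, -0.456], [0.27, -0.951, -0.151], [-0.48, 0.002, -0.877]]
ft_force: [0.4, -0.3, -4.0]
grip_width: 0.0415
gripper_force: 22.7
```

Emit:
servo_tool:
  deltas: "0.3 3.5 -6 0.8 -0.001 -0.015 -0.005;0.3 0 0 0 0 0 0;0.3 0 0 0 0 0 0"

```text
time_s: 10.0
position: [0.5903, 0.1558, 0.1815]
tool_rot: [[0.827, 0.314, -0.467], [0.273, -0.949, -0.155], [-0.492, 0.001, -0.871]]
ft_force: [0.4, -0.3, -3.4]
grip_width: 0.0414
gripper_force: 22.7
```

```bash
python3 - <<'E'
from ax import *
print(env.observe()["q"])
T=now();C=T[:3,3]-.022*T[:3,2]; d=C-O; cy=np.array([-cx[1],cx[0],0]); print("C in cradle",d@cx,d@cy,d[2])
p=env.get_image("side"); cv2.imwrite("pics/s5.png",cv2.resize(p["img"][100:340,160:400,::-1],None,fx=2.4,fy=2.4))
# tube body axis in cradle frame from depth (vertical plane along cx)
X=cloud(p).reshape(-1,3); D=X-O; u=D@cx; w=D@cy; z=X[:,2]
k=(p["depth"].ravel()>0)&(abs(w)<.035)&(np.hypot(u-d@cx,z-d[2])<.18)&(z>.06)
np.save("k.npy",np.c_[u,w,z][k]); 
import itertools
for a in np.arange(-.1,.16,.02):
    s=k&(u>a)&(u<a+.02)
    if s.sum()>3: print(round(a,2),s.sum(),"z",z[s].min(),z[s].max(),"w",w[s].min(),w[s].max())
E
```

```text
[  6.2307  44.6931  45.8327  -6.7568 118.2242  76.2719]
C in cradle 0.10451091267795727 0.0005980436597831859 0.20067339401192424
-0.04 6 z 0.13390483976191392 0.14193759717275467 w 0.020376405856991305 0.02365762009497673
-0.02 69 z 0.11970152777891074 0.15545194773083726 w 0.018359222771355974 0.026577043478127862
0.0 91 z 0.13203082588586568 0.17092462144954368 w 0.013115153422588887 0.027048826696851644
0.02 134 z 0.13788448093366157 0.19013184158836471 w -0.001978621710176015 0.028376072990352358
0.04 191 z 0.14941436710688594 0.20334122404083477 w -0.018841136941447366 0.0276285762417943
0.06 184 z 0.1635361101209747 0.21102390251974634 w -0.020237710470945174 0.026793867790905486
0.08 231 z 0.17599301631814512 0.22053595527382996 w -0.03339219725053922 0.03491537797862978
0.1 329 z 0.18934479340670207 0.26703440103648723 w -0.034065495805414146 0.034992800896406544
0.12 349 z 0.20060539034041636 0.3135166996598959 w -0.03070560325867513 0.03426479325388928
0.14 45 z 0.23863709514326226 0.30791399408463704 w 0.011421509323213699 0.03499950459630514
```

View pics/s5.png

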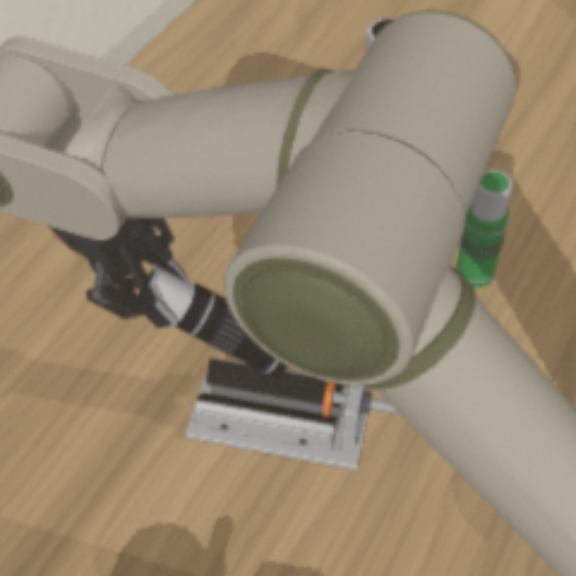

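Wide end (crop 270,365) hangs centred above the V at about 30° elevation, still no slip. Tilting and lowering further.

```bash
python3 - <<'E'
from h import *
show([wp(CA,-46,cr(.102,.122),12)])
E
```

```text
12 x 3.3 0.0 5.4 0.0001 -0.0241 0.0000
```

Emit:
servo_tool:
  deltas: "0.3 1.7 0 2.7 0 -0.012 0;0.3 3.3 0 5.4 0 -0.024 0;0.3 3.3 0 5.4 0 -0.024 0;0.3 3.3 0 5.4 0 -0.024 0;0.3 3.3 0 5.4 0 -0.024 0;0.3 3.3 0 5.4 0 -0.024 0"

```text
time_s: 10.55
position: [0.5894, 0.1557, 0.1458]
tool_rot: [[0.756, 0.314, -0.575], [0.25, -0.949, -0.19], [-0.605, 0.0, -0.796]]
ft_force: [0.5, 0.8, -4.2]
grip_width: 0.0414
gripper_force: 22.7
```

Emit:
servo_tool:
  deltas: "0.3 3.3 0 5.4 0 -0.024 0;0.3 3.3 0 5.4 0 -0.024 0;0.3 3.3 0 5.4 0 -0.024 0;0.3 3.3 0 5.4 0 -0.024 0;0.3 3.3 0 5.4 0 -0.024 0;0.3 3.3 0 5.4 0 -0.024 0;0.3 1.7 0 2.7 0 -0.012 0;0.3 0 0 0 0 0 0"

```text
time_s: 11.22
position: [0.5828, 0.1536, 0.105]
tool_rot: [[0.657, 0.314, -0.685], [0.217, -0.949, -0.227], [-0.722, -0.0, -0.692]]
ft_force: [-0.4, -0.3, -3.8]
grip_width: 0.0415
gripper_force: 22.8
```

```bash
cat > st.py <<'E'
from ax import *
s=env.observe();print(s["q"],s["ft_force"],s["gripper_force"])
T=now();C=T[:3,3]-.022*T[:3,2]; d=C-O; cy=np.array([-cx[1],cx[0],0]); print("C in cradle",d@cx,d@cy,d[2],"tilt",np.degrees(np.arcsin(T[:3,2]@cx)))
p=env.get_image("side"); IM=p["img"]
X=cloud(p).reshape(-1,3); D=X-O; u=D@cx; w=D@cy; z=X[:,2]
k=(p["depth"].ravel()>0)&(abs(w)<.035)&(np.hypot(u-d@cx,z-d[2])<.18)&(z>.06)
for a in np.arange(-.08,.16,.02):
    q=k&(u>a)&(u<a+.02)
    if q.sum()>3: print(round(a,2),q.sum(),"z",z[q].min(),z[q].max(),"w",w[q].min(),w[q].max())
E
python3 st.py
```

```text
[  7.0285  55.9451  41.5139 -10.2824 127.7252  75.802 ] [-0.443  -0.2599 -3.8125] 22.754717767238617
C in cradle 0.10172566082962024 0.0008697998097931953 0.12017976758423761 tilt -46.19261284134312
0.12 184 z 0.13700946661976876 0.18854106465802856 w -0.025803955997960707 0.031613421180957633
0.14 194 z 0.14059086211767402 0.21884706492052997 w -0.01291006643058686 0.034964348731758646
```

```bash
python3 - <<'E'
from h import *
show([wp(CA,-56,cr(.101,.084),10)])
E
```

```text
10 x 2.4 0.1 2.4 0.0002 -0.0173 0.0001
```

Emit:
servo_tool:
  deltas: "0.3 1.2 0 1.2 0 -0.009 0;0.3 2.4 0 2.4 0 -0.0173 0;0.3 2.4 0 2.4 0 -0.0173 0;0.3 2.4 0 2.4 0 -0.0173 0;0.3 2.4 0 2.4 0 -0.0173 0;0.3 2.4 0 2.4 0 -0.0173 0"

```text
time_s: 11.77
position: [0.5821, 0.1533, 0.0871]
tool_rot: [[0.59, 0.314, -0.744], [0.195, -0.949, -0.246], [-0.784, 0.0, -0.621]]
ft_force: [-0.5, 1.1, -3.6]
grip_width: 0.0416
gripper_force: 22.8
```

Emit:
servo_tool:
  deltas: "0.3 2.4 0 2.4 0 -0.0173 0;0.3 2.4 0 2.4 0 -0.0173 0;0.3 2.4 0 2.4 0 -0.0173 0;0.3 2.4 0 2.4 0 -0.0173 0;0.3 1.2 0 1.2 0 -0.009 0;0.3 0 0 0 0 0 0"

```text
time_s: 12.27
position: [0.5798, 0.1525, 0.0717]
tool_rot: [[0.53, 0.314, -0.788], [0.175, -0.949, -0.261], [-0.83, 0.0, -0.558]]
ft_force: [0.6, 0.1, -5.1]
grip_width: 0.0415
gripper_force: 22.8
```

```bash
python3 - <<'E'
from st import *
for n in ["top","wrist"]:
    p=env.get_image(n); cv2.imwrite(f"pics/{n}6.png",p["img"][...,::-1])
    X=cloud(p).reshape(-1,3); D=X-O; u=D@cx; w=D@cy; z=X[:,2]
    k=(p["depth"].ravel()>0)&(abs(w)<.03)&(z>.03)&(z<.13)
    for a in np.arange(-.08,.16,.02):
        q=k&(u>a)&(u<a+.02)
        if q.sum()>3: print(n,round(a,2),q.sum(),"z",z[q].min(),z[q].max(),"w",w[q].min(),w[q].max())
a=cv2.imread("pics/top6.png")[170:330,150:350]; cv2.imwrite("pics/t6.png",np.hstack([cv2.resize(a,(400,320)),cv2.resize(cv2.imread("pics/wrist6.png"),(400,320))]))
show([wp(CA,-59,cr(.101,.072),4)])
E
```

```text
[  7.3689  62.5752  37.3891 -12.8577 134.9074  74.7003] [ 0.6103  0.1004 -5.0901] 22.811458110809326
C in cradle 0.10096855120384671 0.0007862970816070666 0.0839426884653729 tilt -56.08794975542533
0.14 73 z 0.11881828787988069 0.14871766908349116 w -0.0093342215688898 0.03499463114927722
top -0.08 165 z 0.030950284170244258 0.09278734298580549 w -0.02993953349233509 0.029820359886905293
top -0.06 146 z 0.03186278931577813 0.0996902363168608 w -0.029940898078822848 0.029814841531760162
top -0.04 175 z 0.03434667702231731 0.10416742374296395 w -0.029466676749028264 0.028392832311224872
top -0.02 123 z 0.04643532036580389 0.10550118887788718 w -0.029786311423940812 0.00861812963206535
top 0.0 103 z 0.04733458391989309 0.10842252286797072 w -0.02991768359653575 0.0018570601349768411
top 0.02 90 z 0.04595323946658447 0.10621768399151454 w -0.029956111887230533 -0.000876184673900284
top 0.04 96 z 0.044105122178272005 0.10887736040444396 w -0.029960397002321663 -0.0007293001602742882
top 0.06 100 z 0.04578301237784932 0.10925109642236186 w -0.029900849366994168 0.004433166967725463
top 0.0
[... 537 characters left out ...]
34431509956 w -0.02984215363947711 0.02998657202562538
wrist 0.04 973 z 0.03279987275326143 0.05364124154485116 w -0.02970173344144378 0.02987217635660405
wrist 0.06 3850 z 0.030010705081873208 0.05360808213173356 w -0.02998106590096221 0.029989918799848556
wrist 0.08 378 z 0.06592391350561258 0.09784313535519656 w -0.02998731349777896 0.02999919875921656
wrist 0.1 2673 z 0.07104794502322295 0.10489350540845904 w -0.029995558025867508 0.029996891575439947
wrist 0.12 15623 z 0.063817340856403 0.10473501509317801 w -0.029987508048832403 0.029994507876385426
wrist 0.14 10643 z 0.0944367735517309 0.11085575695652292 w -0.02931123684452768 0.02966300430910207
4 x 2.4 0.2 1.8 0.0005 -0.0134 0.0001
```

View pics/t6.png

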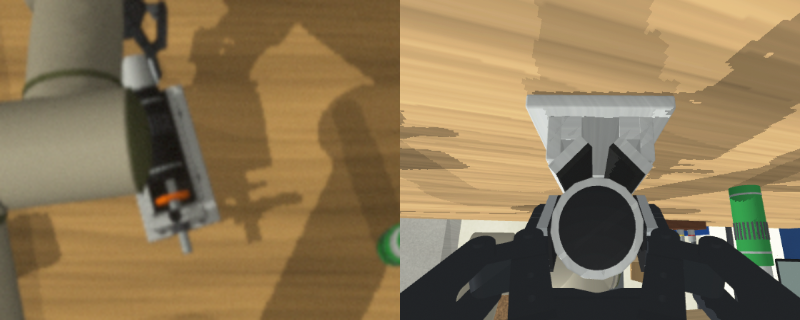

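The tube lies in line with the V, wide end near x = -40 mm, silver rim centred in the wrist view (597,230); about 3° of elevation left.

Emit:
servo_tool:
  deltas: "0.3 1.2 0 0.9 0 -0.007 0;0.3 2.4 0.1 1.8 0 -0.0134 0;0.3 2.4 0.1 1.8 0 -0.0134 0;0.3 2.4 0.1 1.8 0 -0.0134 0;0.3 1.2 0 0.9 0 -0.007 0;0.3 0 0 0 0 0 0"

```text
time_s: 12.92
position: [0.5791, 0.152, 0.0596]
tool_rot: [[0.486, 0.314, -0.816], [0.161, -0.949, -0.27], [-0.859, 0.0, -0.512]]
ft_force: [1.0, 0.0, -3.6]
grip_width: 0.0421
gripper_force: 22.8
```

```bash
python3 - <<'E'
from st import *
p=env.get_image("top")
X=cloud(p).reshape(-1,3); D=X-O; u=D@cx; w=D@cy; z=X[:,2]
for a in np.arange(-.06,.12,.02):
    q=(p["depth"].ravel()>0)&(abs(w)<.01)&(u>a)&(u<a+.02)&(z<.12)&(z>.07)
    if q.sum()>3: print(round(a,2),q.sum(),"z95",np.percentile(z[q],90))
show([wp(CA,-59,cr(.101,.065),8)])
E
```

```text
[  7.4377  64.8098  36.0611 -13.7602 137.0467  74.2285] [ 1.0154  0.0174 -3.596 ] 22.825849056243896
C in cradle 0.10070987353944527 0.0005118825351604905 0.07083155511806502 tilt -59.20719108862129
0.14 27 z 0.116034761083749 0.13075892632783648 w -0.001494760463891468 0.03140857484763525
-0.06 13 z95 0.09500507046169711
-0.04 64 z95 0.09524059204858175
-0.02 49 z95 0.09463704091314011
0.0 32 z95 0.09572897450444558
0.02 22 z95 0.09598211489859318
0.04 16 z95 0.0941612108005423
0.06 25 z95 0.09665653568539793
0.08 45 z95 0.09220388636764443
0.1 57 z95 0.09275738411386411
8 x 0.7 0.1 0.4 0.0002 0.0002 0.0001
```

Emit:
servo_tool:
  deltas: "0.3 0.86 0 0.51 0 0 0;0.3 0.86 0 0.51 0 0 0;0.3 0.86 0 0.51 0 0 0;0.3 0.86 0 0.51 0 0 0;0.3 0 0 0 0 0 0"

```text
time_s: 13.43
position: [0.5793, 0.152, 0.0566]
tool_rot: [[0.488, 0.314, -0.814], [0.161, -0.949, -0.27], [-0.858, 0.001, -0.514]]
ft_force: [0.5, -0.6, -3.4]
grip_width: 0.0416
gripper_force: 22.9
```

Emit:
servo_tool:
  deltas: "0.3 0.86 0 0.51 0 0 0;0.3 0.43 0 0.25 0 0 0;0.3 0 0 0 0 0 0;0.3 0 0 0 0 0 0"

```text
time_s: 13.77
position: [0.5793, 0.1519, 0.0558]
tool_rot: [[0.488, 0.314, -0.814], [0.161, -0.95, -0.27], [-0.858, 0.001, -0.514]]
ft_force: [1.4, -2.2, 3.1]
grip_width: 0.0414
gripper_force: 23.1
```

```bash
cat > lev.py <<'E'
from h import *
cy=np.array([-cx[1],cx[0],0])
p=env.get_image("top")
X=cloud(p).reshape(-1,3); D=X-O; u=D@cx; w=D@cy; z=X[:,2]
for a in np.arange(-.08,.14,.02):
    q=(p["depth"].ravel()>0)&(abs(w)<.015)&(u>a)&(u<a+.02)&(z<.12)&(z>.07)
    if q.sum()>3: print(round(a,2),q.sum(),"z",np.percentile(z[q],[50,90]))
E
python3 lev.py
```

```text
-0.08 39 z [0.08226735 0.08558846]
-0.06 13 z [0.08437262 0.08874408]
-0.04 94 z [0.08685741 0.0914162 ]
-0.02 66 z [0.08792652 0.09123343]
0.0 49 z [0.08755474 0.09179753]
0.02 37 z [0.0875323  0.09169891]
0.04 30 z [0.08831404 0.09106721]
0.06 39 z [0.08847457 0.09244247]
0.08 56 z [0.08477872 0.08819771]
0.1 76 z [0.0847509  0.08778905]
0.12 15 z [0.08590617 0.08749166]
0.14 25 z [0.10714007 0.11543165]
```

Emit:
servo_tool:
  deltas: "0.3 0 0.5 0 0 0 0;0.3 0.4 0.3 0.2 0 0 0;0.3 0 0 0 0 0 0"

```text
time_s: 14.07
position: [0.5796, 0.1511, 0.055]
tool_rot: [[0.488, 0.314, -0.814], [0.161, -0.949, -0.27], [-0.858, 0.001, -0.514]]
ft_force: [1.3, -2.2, 3.9]
grip_width: 0.0413
gripper_force: 23.2
```

Emit:
servo_tool:
  deltas: "0.3 0.4 0.3 0.2 0 0 0;0.3 0.4 0 0.2 0 0 0;0.3 0 0 0 0 0 0"

```text
time_s: 14.32
position: [0.5797, 0.151, 0.0547]
tool_rot: [[0.488, 0.314, -0.815], [0.161, -0.95, -0.27], [-0.858, 0.001, -0.513]]
ft_force: [0.8, -1.9, 7.9]
grip_width: 0.0418
gripper_force: 23.3
```

Emit:
servo_tool:
  deltas: "0.3 -0.3 0.2 -0.15 0 0 0;0.3 0 0 0 0 0 0;0.46 0 0 0 0 0 0;0.48 0 0 0 0 0 0;0.5 0 0 0 0 0 0;0.52 0 0 0 0 0 0"

```text
time_s: 14.82
position: [0.5798, 0.1509, 0.0536]
tool_rot: [[0.488, 0.314, -0.814], [0.161, -0.949, -0.27], [-0.858, 0.0, -0.514]]
ft_force: [1.3, 1.0, -0.6]
grip_width: 0.0445
gripper_force: 0.4
```

Emit:
servo_tool:
  deltas: "0.55 0 0 0 0 0 0;0.58 0 0 0 0 0 0;0.64 0 0 0 0 0 0;0.7 0 0 0 0 0 0;0.7 0 0 0 0 0 0"

```text
time_s: 15.23
position: [0.5798, 0.1509, 0.0541]
tool_rot: [[0.488, 0.314, -0.814], [0.161, -0.949, -0.27], [-0.858, 0.0, -0.514]]
ft_force: [0.5, -0.9, -0.1]
grip_width: 0.0595
gripper_force: 0.0
```

```bash
python3 lev.py; python3 -c "
from h import *
p=env.get_image('wrist'); cv2.imwrite('pics/w7.png',p['img'][...,::-1])"
```

```text
-0.08 37 z [0.08330111 0.08546331]
-0.06 13 z [0.08165927 0.08810938]
-0.04 91 z [0.08653596 0.09023604]
-0.02 65 z [0.08686868 0.09038381]
0.0 45 z [0.08646106 0.0915653 ]
0.02 38 z [0.08684012 0.09029426]
0.04 28 z [0.08646424 0.08932545]
0.06 35 z [0.08666671 0.09031165]
0.08 51 z [0.08302622 0.08661095]
0.1 76 z [0.0817248  0.08498263]
0.12 14 z [0.0823757  0.08493985]
0.14 30 z [0.10630691 0.11686216]
```

View pics/w7.png

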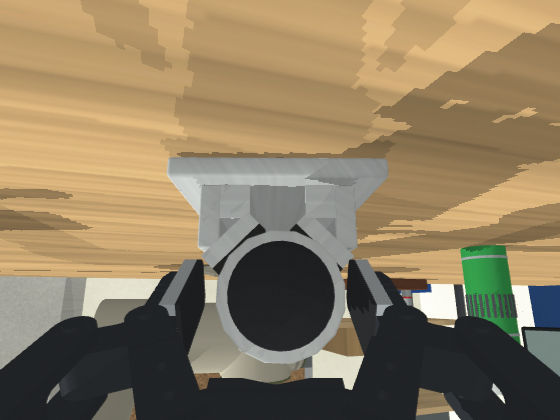

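The tube lies level in the V, seated between both flanks (rim centred at 281,297). Backing out, shutting the fingers, then pushing on the cap.

Emit:
servo_tool:
  deltas: "0.7 0 0 -5 0 0 0;0.7 0 0 -10 0 0 0;0.7 0 0 -14 0 0 0;0.7 0 0 -14 0 0 0;0.7 0 0 -14 0 0 0;0.7 0 0 -14 0 0 0;0.5 0 0 -5 0 0 0;0.2 0 0 0 0 0 0"

```text
time_s: 16.0
position: [0.6352, 0.1695, 0.092]
tool_rot: [[0.491, 0.314, -0.813], [0.162, -0.949, -0.27], [-0.856, 0.001, -0.517]]
ft_force: [0.1, 0.1, 0.1]
grip_width: 0.0366
gripper_force: 0.0
```

Emit:
servo_tool:
  deltas: "0 0 0 0 0 0 0;0 0 0 0 0 0 0;0 0 0 0 0 0 0;0 0 0 0 0 0 0;0 0 0 0 0 0 0;0 0 0 0 0 0 0"

```text
time_s: 16.5
position: [0.6352, 0.1694, 0.0926]
tool_rot: [[0.491, 0.314, -0.813], [0.162, -0.949, -0.269], [-0.856, 0.001, -0.517]]
ft_force: [-1.0, 0.3, -0.5]
grip_width: 0.0004
gripper_force: 0.0
```

```bash
python3 - <<'E'
from st import *
print(T[:3,3], (T[:3,3]-O)@cx,(T[:3,3]-O)@cy)
p=env.get_image("wrist")
X=cloud(p).reshape(-1,3); D=X-O; u=D@cx; w=D@cy; z=X[:,2]
k=(p["depth"].ravel()>0)&(np.hypot(w,z-.0634)<.022)&(u>.08)&(u<.15)
print("end face",k.sum(),np.percentile(u[k],[5,50,95]),w[k].mean(),z[k].mean())
show([(CA,-59,cr(.135,.064),6)])
E
```

```text
[  8.0956  72.0196  12.6983 -19.2245 152.446   67.5377] [-0.9519  0.35   -0.4713] 0.0
C in cradle 0.1593748124210399 -0.0004588577352495071 0.10398256076745113 tilt -58.898378522219126
-0.02 68 z 0.07806944290513818 0.08977845705656873 w -0.01960588211020497 0.020863516108649564
0.14 26 z 0.09407076893158173 0.28346940839900725 w 0.004002928114475288 0.013388040895950692
[0.6352 0.1694 0.0926] 0.14053725816245888 -0.0005056263325947594
end face 5187 [0.1206 0.122  0.1232] -0.0018912991578256115 0.06377392820684008
6 x 3.6 -0.1 3.2 0.0004 -0.0002 0.0001
```

```bash
python3 - <<'E'
from h import *
show([(CA,-25,cr(.147,.095),10),(CA,-25,cr(.147,.057),6),(CA,-25,cr(.135,.057),6)])
E
```

```text
10 x 0.3 -0.0 -0.6 0.0002 0.0592 0.0001
6 x 2.7 -0.0 5.7 0.0000 0.0000 0.0000
6 x -1.8 -0.0 0.8 0.0000 0.0000 0.0000
```

Emit:
servo_tool:
  deltas: "0 0.3 0 -0.6 0 0.059 0;0 0.3 0 -0.6 0 0.059 0;0 0.3 0 -0.6 0 0.059 0;0 0.3 0 -0.6 0 0.059 0;0 0.3 0 -0.6 0 0.059 0;0 0.3 0 -0.6 0 0.059 0;0 0.3 0 -0.6 0 0.059 0;0 0.3 0 -0.6 0 0.059 0"

```text
time_s: 17.27
position: [0.64, 0.1711, 0.0942]
tool_rot: [[0.808, 0.314, -0.499], [0.267, -0.949, -0.166], [-0.526, 0.001, -0.851]]
ft_force: [0.2, 0.4, -0.7]
grip_width: 0.0
gripper_force: 0.0
```

Emit:
servo_tool:
  deltas: "0 0.3 0 -0.6 0 0.059 0;0 0.3 0 -0.6 0 0.059 0;0 0 0 0 0 0 0;0 0 0 0 0 0 0"

```text
time_s: 17.6
position: [0.6407, 0.1713, 0.0955]
tool_rot: [[0.859, 0.314, -0.404], [0.284, -0.949, -0.134], [-0.426, 0.001, -0.905]]
ft_force: [-0.6, 0.2, -0.2]
grip_width: 0.0001
gripper_force: 0.0
```

```bash
python3 - <<'E'
from h import *
print(env.observe()["q"],(now()[:3,3]-O)@cx,now()[:3,3])
show([(CA,-25,cr(.147,.057),6),(CA,-25,cr(.135,.057),6)])
E
```

```text
[  6.70813191  51.95127238  42.94631348  -5.26199164 109.75384137
  77.70824134] 0.14642752865478714 [0.64074695 0.17129375 0.09554373]
6 x 2.8 -0.1 5.8 0.0003 0.0005 0.0002
6 x -1.8 -0.0 0.8 0.0000 0.0000 0.0000
```

Emit:
servo_tool:
  deltas: "0 2.8 0 5.8 0 0 0;0 2.8 0 5.8 0 0 0;0 2.8 0 5.8 0 0 0;0 2.8 0 5.8 0 0 0;0 2.8 0 5.8 0 0 0;0 2.8 0 5.8 0 0 0;0 0 0 0 0 0 0"

```text
time_s: 18.18
position: [0.6407, 0.1714, 0.0541]
tool_rot: [[0.858, 0.314, -0.406], [0.284, -0.949, -0.134], [-0.428, -0.0, -0.904]]
ft_force: [-0.3, -1.0, -0.2]
grip_width: -0.0002
gripper_force: 0.0
```

Emit:
servo_tool:
  deltas: "0 -1.8 0 0.85 0 0 0;0 -1.8 0 0.85 0 0 0;0 -1.8 0 0.85 0 0 0;0 -1.8 0 0.85 0 0 0;0 -1.8 0 0.85 0 0 0"

```text
time_s: 18.6
position: [0.6317, 0.1683, 0.0564]
tool_rot: [[0.86, 0.314, -0.403], [0.284, -0.949, -0.134], [-0.425, 0.001, -0.905]]
ft_force: [0.1, -0.1, -0.2]
grip_width: -0.0002
gripper_force: 0.0
```

Emit:
servo_tool:
  deltas: "0 -0.9 0 0.43 0 0 0;0 -0.9 0 0.43 0 0 0;0 -0.9 0 0.43 0 0 0;0 -0.9 0 0.43 0 0 0;0 -0.9 0 0.43 0 0 0;0 -0.9 0 0.43 0 0 0"

```text
time_s: 19.1
position: [0.6264, 0.1665, 0.056]
tool_rot: [[0.86, 0.314, -0.402], [0.284, -0.949, -0.134], [-0.424, 0.001, -0.906]]
ft_force: [2.8, 2.1, 0.2]
grip_width: 0.0003
gripper_force: 1.8
```

Emit:
servo_tool:
  deltas: "0 -0.9 0 0.43 0 0 0;0 -0.9 0 0.43 0 0 0;0 -0.9 0 0.43 0 0 0;0 -0.9 0 0.43 0 0 0"

```text
time_s: 19.43
position: [0.6225, 0.1653, 0.056]
tool_rot: [[0.86, 0.314, -0.403], [0.284, -0.949, -0.134], [-0.424, 0.001, -0.905]]
ft_force: [3.5, 1.6, 0.2]
grip_width: 0.0002
gripper_force: 1.6
```

Emit:
servo_tool:
  deltas: "0 -0.9 0 0.43 0 0 0;0 -0.9 0 0.43 0 0 0;0 -0.9 0 0.43 0 0 0;0 -0.9 0 0.43 0 0 0"

```text
time_s: 19.77
position: [0.6185, 0.164, 0.0559]
tool_rot: [[0.859, 0.314, -0.403], [0.284, -0.949, -0.134], [-0.425, 0.0, -0.905]]
ft_force: [3.8, 3.1, 0.7]
grip_width: 0.0001
gripper_force: 1.7
```

Emit:
servo_tool:
  deltas: "0 -0.9 0 0.43 0 0 0;0 -0.9 0 0.43 0 0 0;0 -0.9 0 0.43 0 0 0;0 -0.9 0 0.43 0 0 0"

```text
time_s: 20.1
position: [0.6147, 0.1628, 0.0559]
tool_rot: [[0.859, 0.314, -0.403], [0.284, -0.949, -0.134], [-0.425, 0.0, -0.905]]
ft_force: [3.6, 2.4, 1.8]
grip_width: -0.0001
gripper_force: 1.9
```

Emit:
servo_tool:
  deltas: "0 -0.9 0 0.43 0 0 0;0 -0.9 0 0.43 0 0 0"

```text
time_s: 20.27
position: [0.6128, 0.1622, 0.0559]
tool_rot: [[0.859, 0.314, -0.403], [0.284, -0.949, -0.134], [-0.425, 0.0, -0.905]]
ft_force: [3.0, 1.9, 0.1]
grip_width: -0.0
gripper_force: 1.9
```

```bash
python3 - <<'E'
from h import *
p=env.get_image("top"); cv2.imwrite("pics/t8.png",cv2.resize(p["img"][200:310,190:280,::-1],None,fx=5,fy=5,interpolation=cv2.INTER_CUBIC))
E
```

```text
(no output)
```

View pics/t8.png

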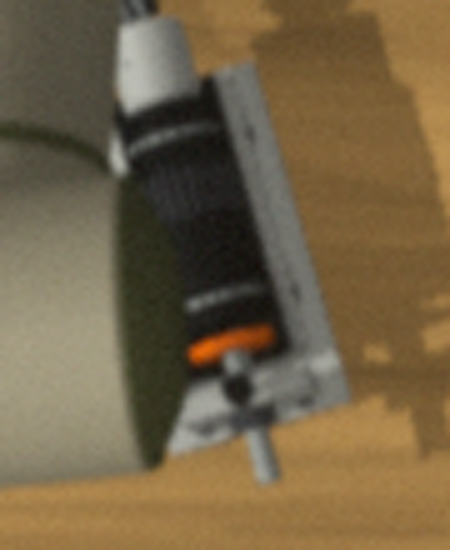

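Top crop: the wide end is close to the orange ring (230,345). Creeping on while watching the force.

Emit:
servo_tool:
  deltas: "0 -0.9 0 0.43 0 0 0;0 -0.9 0 0.43 0 0 0"

```text
time_s: 20.48
position: [0.611, 0.1615, 0.0559]
tool_rot: [[0.859, 0.314, -0.403], [0.284, -0.949, -0.134], [-0.425, 0.0, -0.905]]
ft_force: [3.1, 3.5, 1.0]
grip_width: 0.0003
gripper_force: 2.0
```

Emit:
servo_tool:
  deltas: "0 -0.9 0 0.43 0 0 0;0 -0.9 0 0.43 0 0 0"

```text
time_s: 20.65
position: [0.609, 0.1609, 0.0559]
tool_rot: [[0.859, 0.314, -0.403], [0.284, -0.949, -0.134], [-0.425, 0.0, -0.905]]
ft_force: [3.1, 3.8, 0.4]
grip_width: -0.0002
gripper_force: 2.0
```

Emit:
servo_tool:
  deltas: "0 -0.9 0 0.43 0 0 0;0 -0.9 0 0.43 0 0 0"

```text
time_s: 20.82
position: [0.6071, 0.1603, 0.0559]
tool_rot: [[0.859, 0.314, -0.403], [0.284, -0.949, -0.134], [-0.425, 0.0, -0.905]]
ft_force: [3.1, 3.9, 1.5]
grip_width: 0.0002
gripper_force: 2.1
```

Emit:
servo_tool:
  deltas: "0 -0.9 0 0.43 0 0 0;0 -0.9 0 0.43 0 0 0"

```text
time_s: 20.98
position: [0.6055, 0.1597, 0.0559]
tool_rot: [[0.86, 0.314, -0.403], [0.284, -0.949, -0.134], [-0.424, 0.0, -0.906]]
ft_force: [4.6, 4.7, 1.5]
grip_width: 0.0
gripper_force: 2.7
```

Emit:
servo_tool:
  deltas: "0 -0.9 0 0.43 0 0 0"

```text
time_s: 21.07
position: [0.6046, 0.1594, 0.0559]
tool_rot: [[0.86, 0.314, -0.402], [0.285, -0.949, -0.134], [-0.424, 0.0, -0.906]]
ft_force: [4.5, 5.2, 0.6]
grip_width: -0.0002
gripper_force: 2.9
```

Emit:
servo_tool:
  deltas: "0 -0.9 0 0.43 0 0 0"

```text
time_s: 21.15
position: [0.6037, 0.1592, 0.0559]
tool_rot: [[0.86, 0.314, -0.402], [0.285, -0.949, -0.134], [-0.424, 0.0, -0.906]]
ft_force: [4.9, 3.4, 2.0]
grip_width: 0.0001
gripper_force: 3.1
```

Emit:
servo_tool:
  deltas: "0 -0.9 0 0.43 0 0 0"

```text
time_s: 21.23
position: [0.6028, 0.1589, 0.0559]
tool_rot: [[0.86, 0.314, -0.402], [0.285, -0.949, -0.134], [-0.424, 0.0, -0.906]]
ft_force: [5.0, 5.5, 1.4]
grip_width: -0.0001
gripper_force: 3.5
```

Force rose from about 4 to 6.5 N over 3–4 mm: the ring's spring is compressed. Backing off gently.

Emit:
servo_tool:
  deltas: "0 0 0 0 0 0 0;0 0 0 0 0 0 0;0 0.4 0 -0.2 0 0 0;0 0.4 0 -0.2 0 0 0;0 0.4 0 -0.2 0 0 0;0 0.9 0 -0.43 0 0 0;0 1.8 0 -0.86 0 0 0;0 4 0 -1.9 0 0 0"

```text
time_s: 21.9
position: [0.6106, 0.1611, 0.0558]
tool_rot: [[0.859, 0.314, -0.404], [0.284, -0.949, -0.134], [-0.426, 0.001, -0.905]]
ft_force: [-0.6, 0.8, 0.4]
grip_width: 0.0001
gripper_force: 0.0
```

Emit:
servo_tool:
  deltas: "0 9 0 -4.3 0 0 0;0 9 0 -4.3 0 0 0;0 9 0 -4.3 0 0 0;0 9 0 -4.3 0 0 0;0 0 0 -10 0 0 0;0 0 0 -10 0 0 0;0 0 0 0 0 0 0"

```text
time_s: 22.48
position: [0.6579, 0.1768, 0.0755]
tool_rot: [[0.861, 0.314, -0.401], [0.284, -0.949, -0.134], [-0.423, 0.001, -0.906]]
ft_force: [-0.0, -1.3, 1.4]
grip_width: 0.0002
gripper_force: 0.0
```

```bash
python3 - <<'E'
from h import *
cy=np.array([-cx[1],cx[0],0])
p=env.get_image("wrist"); cv2.imwrite("pics/w9.png",p["img"][...,::-1])
X=cloud(p).reshape(-1,3); D=X-O; u=D@cx; w=D@cy; z=X[:,2]
k=(p["depth"].ravel()>0)&(np.hypot(w,z-.0634)<.02)&(u>.08)&(u<.13)
print("end face",k.sum(),np.percentile(u[k],[5,50,95]),w[k].mean(),z[k].mean(),env.observe()["ft_force"])
E
python3 lev.py
```

```text
end face 212 [0.08129958 0.09598466 0.09784682] -0.0005688516347730175 0.08162596793270879 [-0.13214776 -0.53454975 -0.35241268]
-0.08 67 z [0.08454336 0.08945546]
-0.06 91 z [0.08687518 0.0909271 ]
-0.04 88 z [0.08657411 0.09025358]
-0.02 82 z [0.08663333 0.09086397]
0.0 73 z [0.08826731 0.09156075]
0.02 74 z [0.08712909 0.08950211]
0.04 82 z [0.08538815 0.0895426 ]
0.06 84 z [0.08189068 0.08538663]
0.08 81 z [0.08144166 0.0857121 ]
0.14 9 z [0.08539442 0.08873312]
```

```bash
python3 -c "
from rig import env
print(env.close_job())"
```

```text
the job is handed in; nothing more can be done
None
```

The relay tube lies level in the V-cradle, silver end over the open end, wide end pressed about 3–4 mm into the ring's spring with no spring-back measured; the job is handed in (no verdict shown).

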